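# Put a lacquered prayer wheel panel away to dry

### The arm

A 6-joint arm with a two-finger parallel gripper is mounted at the origin on the work surface. World frame = base frame: x ahead of the robot, y to its left, z up, the work surface at z = 0. Lengths are in m, angles in rad, forces in N, time in s.
With the tool pointing down it reaches from about 0.25 to 0.775 m from the base axis. Payload 4 kg.
Tool frame: the origin (TCP) lies at the very end of the fingers, on their centre line; the grasp point (between the pads) lies 19 mm behind it; z points along the fingers, y is the line along which they close (so a half turn about z gives the same grasp; the last joint's range is limited). The gripper opens to 85 mm and grips with 20 to 120 N. Pads are 22 mm wide; open, the fingers measure 114 mm over their backs; the gripper's body (76 mm by 85 mm) begins 54 mm behind the grasp point. The pads swing forward as they close: fully open they stand 13 mm farther back than shut.
Start: joints at [1.002, 0.087, 1.371, -0, 1.684, -0.103], TCP at [0.247, 0.491, 0.231] pointing down, gripper open.
Joint ranges: [-3.1, 3.1], [-0.76, 2.03], [0.27, 2.55], [-1.08, 4.22], [0.17, 2.65], [-2.57, 2.57]. Speed limits (rad/s): [2.79, 2.79, 3.14, 3.14, 3.14, 3.14].

### API

Orientations are given as a rotation vector (axis times angle).
In Python, from station import manip gives the robot as it stands.
- The arm moves only by the tool jog_arm, never from a script. Its argument "deltas" is a list of rows, each a list of 7 numbers: the turn, a rotation vector about the tool's x, y, z in units of 180 degrees (1.0 is 180 degrees), then the shift along the tool's x, y, z in units of 0.15 m (1.0 is 0.15 m), then the opening, from -1 (shut) to 1 (fully open). In form: [[ax, ay, az, x, y, z, claw], ...]. A call has 1 to 20 rows; each row shifts and turns the commanded pose from where the row before left it, along the tool's axes as they then stand; what a row does not reach is not made up. A row lasts 1/12 s, in which the tool goes at most 41.7 mm and 7.16 degrees, less where a joint would pass 70% of its speed; a pose out of reach is approached as far as the arm can. A call with a number of a shift or a turn outside -1 to 1 is refused whole. A call with a gripper value outside its range is refused whole. The fingers move at their own pace and stop on an object; "force" is the grip in N (left out, the last holds). Time passes only in rows, so rows that do not move let the fingers close. It gives the time, the measured TCP pose, the force, the opening and the grip force at its end, in the units of the state.
- manip.read_state(): the state, without advancing time (a new reading comes with each control period).
- manip.grab_frame(name): name is "scene" or "top" or "wrist"; returns a dict with "pixels" (400x640x3 uint8, blue, green, red), "fx", "fy", "cx", "cy" (pixels), "eye" and "orientation" of the camera in the world; the wrist camera has in their place "tool_from_camera" (4x4, takes a point from camera to tool coordinates, whose origin is the TCP and whose axes are the flange's). Camera axes: x right, y down, z forward; pixel columns grow to the right and rows downward; lengths in m; the calibration is good to about 2 mm. A picture is of the moment at which its call begins: read the wrist's pose just before it. There is no depth.
- manip.job_done(): hands the job in; it is judged then, once.
The state is a dict: "t": time; "joint_pos": joint angles; "joint_vel": joint speeds; "effort": joint torques, N m; "position": TCP position; "tool_rot": TCP orientation; "ft_force": force on the tool from outside, world axes, zero at the start; "torque": the same for the moment, N m; "gripper_width": finger opening in m; "grasp_force": force on a finger pad.
Only numpy, scipy, OpenCV 4.12 (cv2) and the standard library are available. Lean on these libraries where they do the work, as an engineer would, in place of code of your own. Each camera call takes 0.05 s, during which the arm holds its last target. There are 200 camera calls.

### The job

The brass panel with the raised lotus field has wet lacquer on both faces of that field: pick it up by its narrow bare side edges, carry it to the oak drying case and lay it gently, field up, centred and square across the two ledges so that only its bare end borders rest on them. Nothing may ever touch the raised field. Then slide the lid of the case fully shut over it, leaving the flat blank panel and everything else on the bench where it is.

Things in the scene. Friction and masses are not known exactly. Their poses are not given: they have to be found in the camera images.
- panel: Brass panel to put away: plate 150 (x) by 64 (y) by 6 mm, about 0.38 kg. Origin: centre of the plate's underside; z up. On each face a field 106 x 50 mm stands 2 mm proud (see field); bare borders 22 mm at the short ends, 7 mm at the long edges. Starts level, field up, on one of two like oak cradles: bars under its end borders, underside 36 mm above the bench, 25 mm free beneath its middle.
- field: Raised wet lotus field on both faces of the panel, with copper inlay on top; not to be touched. 106 x 50 mm, from 2 mm below to 8 mm above the panel's origin; same origin and axes as the panel.
- blank: Look-alike bystander: a flat blank brass plate 150 x 64 x 6 mm without any raised field or inlay, on the other cradle; leave it alone. Origin: centre of its underside.
- case: Fixed open oak box, outside 196 (x) by 170 (y) mm, inside 176 x 160; walls 56 mm high, floor 6 mm thick. Origin: centre of underside; z up. Two ledges 6 mm wide, 120 mm long run along y at x = +64 and -64 mm, tops 36 mm above the bench; the panel's long axis goes along the case's x. Two guide rails, 64 mm high, carry the open lid up to 180 mm beyond the box's +y side.
- case_rest (a point): Point in the middle between the two ledges, level with their tops (36 mm above the bench): the panel's origin belongs here. Axes as the case.
- lid (a joint): Sliding lid of the case, in m: 0 = fully shut, grows as the lid slides along the case's +y, 0.18 = end of travel. It starts clear of the case mouth (0.15 to 0.18). Stays where it is left; about 1.5 N of friction.
- lid_knob (a point): Grip point on the lid's bone knob: a round knob with upright axis, 20 mm across at the waist, 26 mm at the head, at the middle of the lid. The point is on its axis 17 mm above the lid's top face; the lid's top face is 64 mm above the bench, the knob's top 95 mm. Shut, the knob stands above the case's centre.
- spindle_tip: Bystander: pewter spindle tip, 44 mm across, 82 mm tall, upright. Origin: centre of its underside.
- retaining_ring: Bystander: brass ring lying flat, 84 mm across, 12 mm tall. Origin: centre of its underside.
- bead_stop: Bystander: coral glass bead, 60 mm across, 50 mm tall. Origin: centre of its underside.
- spare_knob: Bystander: loose bone thumb knob, 48 mm across, 62 mm tall, upright on the bench (not on the lid). Origin: centre of its underside.
- jar: Bystander: closed lacquer jar, 66 mm across, 90 mm tall. Origin: centre of its underside.
- brush: Bystander: brush lying on the bench, 200 mm long. Origin: underside of its middle.

How it is judged:
By the outcome, as a careful person would: the job done as asked, in the order asked, and still so for the second after the job is handed in, with the robot touching nothing.
It also fails if it takes over 54 s, if anything falls off the work surface, if the arm or the gripper's body presses on something with over 40 N, if the wrist force passes 120 N, or if a joint passes its speed limit or range.

## Working session

There is one attempt and no reset: what is moved stays moved. The work goes in short steps, Python scripts to look and compute and a tool call to move; the robot and the scene stay as the last step left them, time stands still between calls to the robot, and variables do not carry over. Pictures are saved under pics/ and viewed, at most 10 in all, crops included, and the job is handed in when it is done.

Besides the shell and the picture viewer there is one more tool, called after ">>>" by a JSON object that holds its "name" and its "arguments", one argument or row to a line. jog_arm: Moves the arm, as the interface text tells. Its arguments: {"type":"object","properties":{"deltas":{"type":"array","items":{"type":"array","items":{"type":"number"}}},"force":{"type":"number"}},"required":["deltas"]}

```bash
mkdir -p pics; ls; cat > h.py <<'E'
import numpy as np, cv2
from scipy.spatial.transform import Rotation as R
from station import manip
def cam(f):
    K=np.array([[f['fx'],0,f['cx']],[0,f['fy'],f['cy']],[0,0,1]])
    return K,np.array(f['eye']),f['orientation']
E
python3 - <<'E'
from h import *
import pickle
for n in ['top','scene']:
    f=manip.grab_frame(n); cv2.imwrite(f'pics/{n}0.png',f['pixels'])
    print({k:v for k,v in f.items() if k!='pixels'})
    pickle.dump(f,open(n+'0.pkl','wb'))
print(manip.read_state())
E
```

```text
pics
{'fx': 377.1175045937846, 'fy': 377.1175045937846, 'cx': 321.4620424052812, 'cy': 199.82165323568577, 'eye': array([ 0.43333954, -0.06776178,  1.15755751]), 'orientation': array([-2.16973814,  2.17558989, -0.1378094 ])}
{'fx': 504.8597834855951, 'fy': 504.8597834855951, 'cx': 323.7570968090904, 'cy': 201.2809017275201, 'eye': array([1.13540827, 0.11770238, 1.10521812]), 'orientation': array([-1.62328951, -2.24115454,  0.63581627])}
{'t': 0.1, 'joint_pos': array([ 1.00192207e+00,  8.79196160e-02,  1.37212739e+00,  8.66743360e-06,
        1.68359435e+00, -1.03099299e-01]), 'joint_vel': array([-2.39373019e-04, -2.15623258e-03, -4.23310348e-03,  1.46173551e-03,
       -2.65516478e-04,  3.20374839e-06]), 'effort': array([ 3.06056398e-03, -3.53012502e+01, -3.14221036e+01, -1.15575981e-04,
        7.90254126e-03,  2.13344845e-05]), 'position': array([0.24677106, 0.49102888, 0.23022281]), 'tool_rot': array([-7.24882334e-01, -3.05611619e+00,  3.03302318e-03]), 'ft_force': array([ 0.01984827,  0.50441491, -0.12237415]), 'torque': array([-0.03245143,  0.02963181,  0.06287631]), 'grasp_force': 0.0, 'gripper_width': 0.08544537190835076}
```

View pics/top0.png

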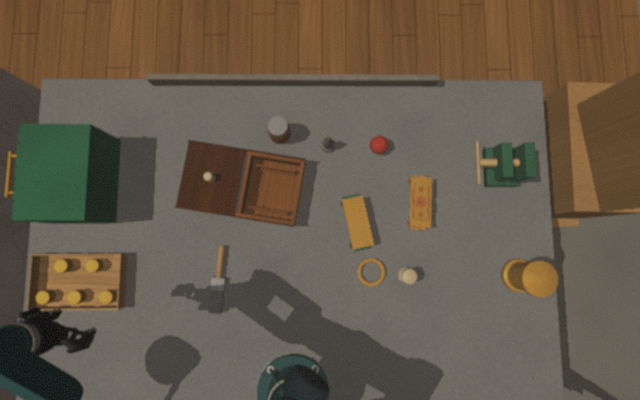

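View pics/scene0.png

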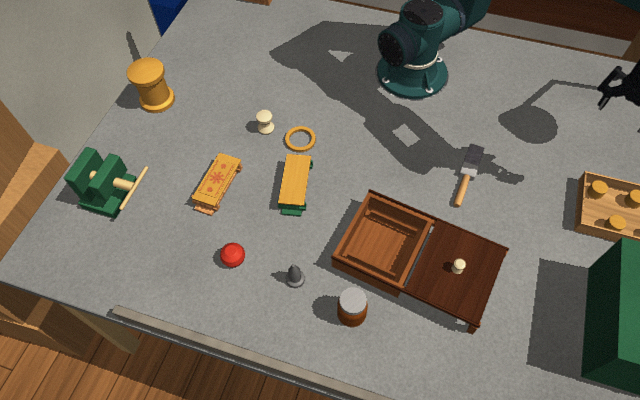

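The top view shows the case mouth near (272,188) with the lid and knob to its left at (209,176). The lotus panel is near (421,202) and the blank near (357,222). The scene view agrees. I'll compute coarse positions, then look from close by with the wrist camera.

```bash
cat >> h.py <<'E'
def ray(f,uv,z,eye=None,Rm=None):
    K=cam(f)[0] 
    if eye is None: eye=np.array(f['eye']); Rm=R.from_rotvec(f['orientation']).as_matrix()
    uv=np.atleast_2d(uv).astype(float)
    d=np.c_[(uv[:,0]-K[0,2])/K[0,0],(uv[:,1]-K[1,2])/K[1,1],np.ones(len(uv))]@Rm.T
    return eye+d*((z-eye[2])/d[:,2])[:,None]
def cam(f):
    return np.array([[f['fx'],0,f['cx']],[0,f['fy'],f['cy']],[0,0,1]]),
def wrist():
    s=manip.read_state(); f=manip.grab_frame('wrist')
    T=np.eye(4);T[:3,:3]=R.from_rotvec(s['tool_rot']).as_matrix();T[:3,3]=s['position']
    C=T@np.array(f['tool_from_camera']); f['eye']=C[:3,3]; f['orientation']=R.from_matrix(C[:3,:3]).as_rotvec()
    return s,f
E
python3 - <<'E'
from h import *
import pickle
f=pickle.load(open('top0.pkl','rb'))
for n,uv,z in [('panel',(421,202),.042),('blank',(357,222),.042),('case',(272,188),.056),('knob',(209,176),.09)]: print(n,ray(f,uv,z).round(3))
s,w=wrist(); cv2.imwrite('pics/w0.png',w['pixels'])
print(R.from_rotvec(s['tool_rot']).as_matrix().round(3)); print(w['tool_from_camera'].round(3),w['fx'],w['cx'],w['cy'])
im=f['pixels']
a=cv2.resize(im[165:245,330:450],None,fx=5,fy=5,interpolation=cv2.INTER_CUBIC)
cv2.imwrite('pics/c1.png',a)
E
```

```text
panel [[ 0.549 -0.384  0.042]]
blank [[ 0.49  -0.192  0.042]]
case [[0.59  0.059 0.056]]
knob [[0.62  0.235 0.09 ]]
[[-0.893  0.449 -0.001]
 [ 0.449  0.893 -0.002]
 [ 0.    -0.002 -1.   ]]
[[-0.    -0.948 -0.319  0.083]
 [ 1.    -0.     0.    -0.001]
 [-0.    -0.319  0.948 -0.142]
 [ 0.     0.     0.     1.   ]] 297.24057887538265 319.33360775554814 196.96304484386644
```

View pics/c1.png

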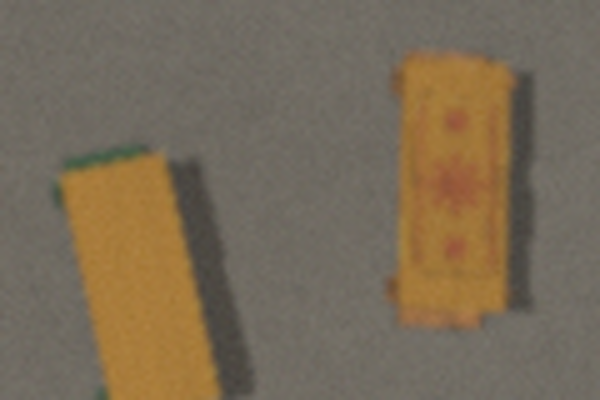

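The crop shows the lotus panel on its bar cradle, spanning (400,60) to (510,325) in the crop and nearly aligned with world x. The blank is on the green-barred cradle. Next I'll move over the case for a close look.

>>> {"name": "jog_arm", "arguments": {
  "deltas": [
    [0,0,-0.03,0,0,0,1],
    [0,0,-0.03,0,0,0,1],
    [0,0,-0.03,0,0,0,1],
    [0,0,-0.03,0,0,0,1],
    [0,0,-0.03,0,0,0,1],
    [0,0,0,-0.154,-0.186,0,1],
    [0,0,0,-0.154,-0.186,0,1],
    [0,0,0,-0.154,-0.186,0,1],
    [0,0,0,-0.154,-0.186,0,1],
    [0,0,0,-0.154,-0.186,0,1],
    [0,0,0,-0.154,-0.186,0,1],
    [0,0,0,-0.154,-0.186,0,1],
    [0,0,0,-0.154,-0.186,0,1],
    [0,0,0,-0.154,-0.186,0,1],
    [0,0,0,-0.154,-0.186,0,1],
    [0,0,0,-0.154,-0.186,0,1],
    [0,0,0,-0.154,-0.186,0,1],
    [0,0,0,-0.154,-0.186,0,1],
    [0,0,0,-0.154,-0.186,0,1]
  ]
}}

```text
t: 1.73
position: [0.5733, 0.101, 0.2309]
tool_rot: [0.008, -3.141, -0.0]
ft_force: [0.5, 0.6, -0.0]
gripper_width: 0.0853
grasp_force: 0.0
```

>>> {"name": "jog_arm", "arguments": {
  "deltas": [
    [0,0,0,0,0,0,1],
    [0,0,0,0,0,0,1],
    [0,0,0,0,0,0,1]
  ]
}}

```text
t: 1.98
position: [0.5722, 0.1027, 0.2307]
tool_rot: [0.008, -3.14, -0.001]
ft_force: [0.3, 0.2, 0.8]
gripper_width: 0.0853
grasp_force: 0.0
```

```bash
python3 - <<'E'
from h import *
import pickle
s,w=wrist(); cv2.imwrite('pics/w1.png',w['pixels']); pickle.dump(w,open('w1.pkl','wb'))
print(s['t'],s['position'],s['joint_pos'],R.from_rotvec(s['tool_rot']).as_matrix().round(3))
E
```

```text
1.9833 [0.57218764 0.10273638 0.23073552] [ 7.97279023e-02  1.58276901e-01  1.29312714e+00  7.41297267e-04
  1.69158620e+00 -1.49603425e+00] [[-1.    -0.005 -0.001]
 [-0.005  1.     0.001]
 [ 0.001  0.001 -1.   ]]
```

View pics/w1.png

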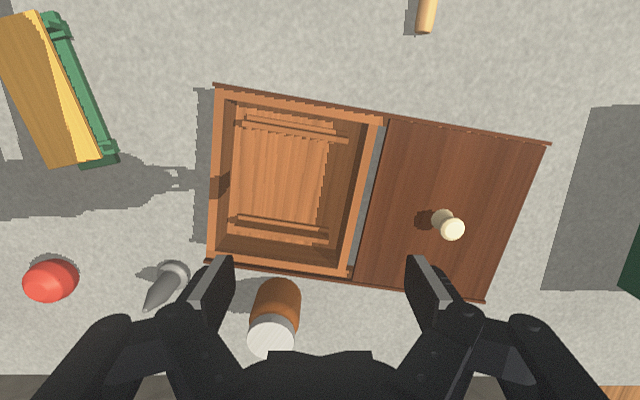

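The wrist view shows the case mouth from (215,87) to (350,275), with ledges along (245–345,125–140) and (232–328,218–235). The lid runs from (385,120) to (550,143), and the knob is at (452,229). I'll zoom in on the corners.

```bash
python3 - <<'E'
from h import *
im=cv2.imread('pics/w1.png')
a=cv2.resize(im[75:285,195:400],None,fx=2.8,fy=2.8,interpolation=cv2.INTER_CUBIC)
for k in range(0,205,20): cv2.putText(a,str(195+k),(int(k*2.8),8),0,.3,(0,0,0)); cv2.line(a,(int((k+.5)*2.8),10),(int((k+.5)*2.8),16),(0,0,0))
for k in range(5,205,20): cv2.putText(a,str(75+k),(548,int(k*2.8)),0,.3,(0,0,0)); cv2.line(a,(540,int((k+.5)*2.8)),(546,int((k+.5)*2.8)),(0,0,0))
cv2.imwrite('pics/c2.png',a)
E
```

```text
(no output)
```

View pics/c2.png

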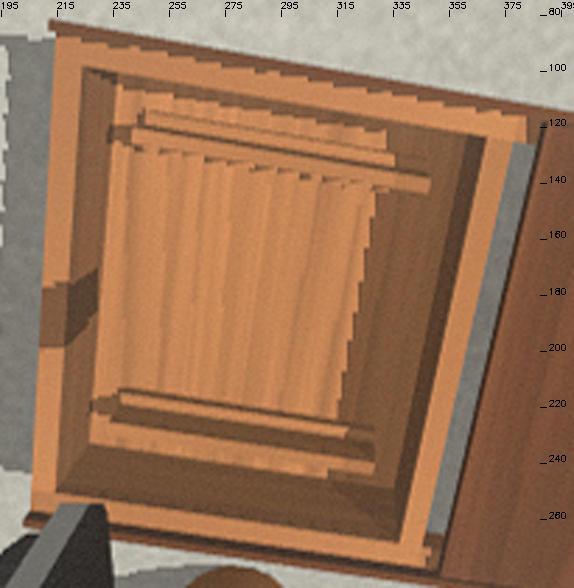

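```bash
python3 - <<'E'
from h import *
import pickle
w=pickle.load(open('w1.pkl','rb'))
o=np.array([195,75])-.0
g=lambda p: np.array(p)/2.8+o-.32
c=g([(82,67),(484,136),(402,541),(57,491)])
P=ray(w,c,.056)[:,:2]
print(P.round(4)); print('sides',[np.linalg.norm(P[i]-P[(i+1)%4]).round(4) for i in range(4)], 'ctr',P.mean(0).round(4))
for i in (0,1,2,3):
    d=P[(i+1)%4]-P[i]; print(np.degrees(np.arctan2(d[1],d[0])).round(2))
# ledge tops: upper ledge inner-top edge ends, lower ledge
print('ledges',ray(w,g([(145,108),(395,155),(133,137),(430,190),(120,392),(348,428),(110,420),(375,462)]),.036)[:,:2].round(4))
print('outer',ray(w,g([(55,38),(32,512),(527,116),(424,570)]),.056)[:,:2].round(4))
print('knob',ray(w,[(452,229)],.095).round(4))
print('lid edge -y',ray(w,g([(541,135),(441,575)]),.062).round(4))
E
```

```text
[[ 0.4908  0.0056]
 [ 0.5144  0.1522]
 [ 0.6867  0.1261]
 [ 0.6629 -0.0218]]
sides [np.float64(0.1485), np.float64(0.1743), np.float64(0.1499), np.float64(0.1742)] ctr [0.5887 0.0655]
80.86
-8.62
-99.17
170.95
ledges [[ 0.506   0.0226]
 [ 0.5235  0.1205]
 [ 0.5171  0.0171]
 [ 0.5373  0.1349]
 [ 0.6253  0.003 ]
 [ 0.642   0.1023]
 [ 0.6386 -0.0025]
 [ 0.6586  0.1145]]
outer [[ 0.481  -0.0031]
 [ 0.6731 -0.0337]
 [ 0.5072  0.1677]
 [ 0.7014  0.1362]]
knob [[0.6163 0.2384 0.095 ]]
lid edge -y [[0.5135 0.172  0.062 ]
 [0.6999 0.143  0.062 ]]
```

>>> {"name": "jog_arm", "arguments": {
  "deltas": [
    [0,0,0,0,-0.232,0,1],
    [0,0,0,0,-0.232,0,1],
    [0,0,0,0,-0.232,0,1],
    [0,0,0,0,-0.232,0,1],
    [0,0,0,0,-0.232,0,1],
    [0,0,0,0,-0.232,0,1],
    [0,0,0,0,-0.232,0,1],
    [0,0,0,0,-0.232,0,1],
    [0,0,0,0,-0.232,0,1],
    [0,0,0,0,-0.232,0,1],
    [0,0,0,0,-0.232,0,1],
    [0,0,0,0,-0.232,0,1],
    [0,0,0,0,-0.232,0,1],
    [0,0,0,0,-0.232,0,1],
    [0,0,0,0,0,0,1],
    [0,0,0,0,0,0,1],
    [0,0,0,0,0,0,1],
    [0,0,0,0,0,0,1]
  ]
}}

```text
t: 3.53
position: [0.5759, -0.3824, 0.2319]
tool_rot: [-0.013, 3.141, 0.001]
ft_force: [0.0, -0.5, 0.5]
gripper_width: 0.0852
grasp_force: 0.0
```

```bash
python3 - <<'E'
from h import *
import pickle
s,w=wrist(); cv2.imwrite('pics/w2.png',w['pixels']); pickle.dump(w,open('w2.pkl','wb'))
print(s['t'],s['position'],s['joint_pos'],R.from_rotvec(s['tool_rot']).as_matrix().round(3))
x0,y0,k=240,90,4
a=cv2.resize(w['pixels'][y0:y0+145,x0:x0+150],None,fx=k,fy=k,interpolation=cv2.INTER_CUBIC)
cv2.imwrite('pics/c3.png',a)
E
```

```text
3.5333 [ 0.57588584 -0.38242059  0.23192722] [-6.68481337e-01  4.10233907e-01  9.76686496e-01  6.92887339e-04
  1.75437018e+00 -2.24724955e+00] [[-1.    -0.008  0.001]
 [-0.008  1.     0.   ]
 [-0.001  0.    -1.   ]]
```

View pics/c3.png

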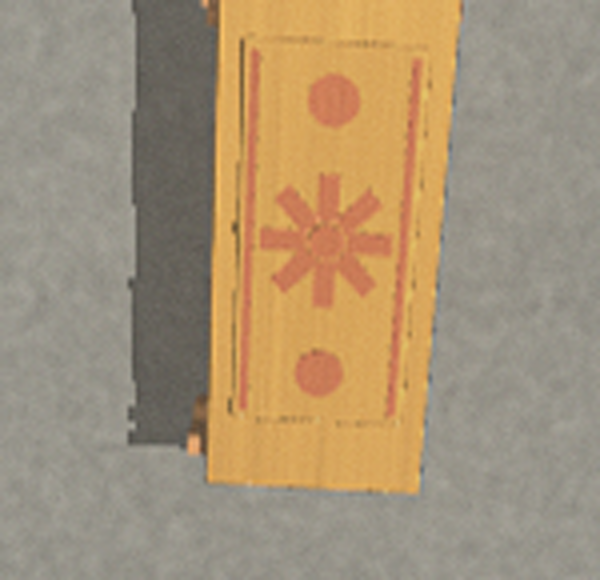

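The crop shows the panel from above: star at crop (326,242), far end corners at (208,481) and (420,493), field corners around (243,38) and (404,424), and clear air at both long edges. Copper-coloured cradle tabs stick out only at the ends, at (200,440) and (208,8).

```bash
python3 - <<'E'
from h import *
import pickle
w=pickle.load(open('w2.pkl','rb'))
g=lambda p: np.array(p)/4.+[240,90]-.375
S=ray(w,g([(326,242),(334,100),(319,373)]),.044)[:,:2]; print('star,dots',S.round(4), np.degrees(np.arctan2(*(S[2]-S[1])[::-1])))
F=ray(w,g([(243,38),(427,46),(404,424),(232,416)]),.043)[:,:2]; print('field',F.mean(0).round(4),[np.linalg.norm(F[i]-F[(i+1)%4]).round(4) for i in range(4)])
E=ray(w,g([(208,481),(420,493)]),.042)[:,:2]; print(E.round(4),np.linalg.norm(E[1]-E[0]),np.degrees(np.arctan2(*(E[1]-E[0])[::-1]))-90)
h=cv2.cvtColor(w['pixels'],cv2.COLOR_BGR2HSV)
b=w['pixels'].astype(int)
m=((h[...,1]>110)&(h[...,0]<28)&(h[...,2]>150)).astype(np.uint8); m[:,:230]=0;m[:,420:]=0;m[:40]=0;m[245:]=0
m=cv2.morphologyEx(m,cv2.MORPH_OPEN,np.ones((9,9)))
# edges per row
L=[];Rr=[]
for r in range(100,205,3):
    c=np.where(m[r])[0]; L.append((c[0]-.5,r));Rr.append((c[-1]+.5,r))
for n,q in (('L',L),('R',Rr)):
    p=ray(w,q,.042)[:,:2]; a,c=np.polyfit(p[:,0],p[:,1],1); print(n,np.degrees(np.arctan(a)).round(2),(a*.549+c).round(4))
cc=np.where(m.any(1))[0];print('rows',cc[0],cc[-1])
print(ray(w,[(320,cc[0]),(320,cc[-1])],.042).round(4))
E
```

```text
star,dots [[ 0.5489 -0.381 ]
 [ 0.5108 -0.3792]
 [ 0.5868 -0.3826]] -2.580689757936656
field [ 0.5487 -0.3809] [np.float64(0.0487), np.float64(0.1056), np.float64(0.0505), np.float64(0.1052)]
[[ 0.6211 -0.4155]
 [ 0.6245 -0.352 ]] 0.06362038827388328 -3.04654204853378
L -5.5 -0.4099
R -2.65 -0.3492
rows 72 212
[[ 0.4685 -0.3829  0.042 ]
 [ 0.6236 -0.3816  0.042 ]]
```

>>> {"name": "jog_arm", "arguments": {
  "deltas": [
    [0,0,0.0178,0,0,0,1],
    [0,0,0,0.09,0,0.1,1],
    [0,0,0,0.091,0,0.2,1],
    [0,0,0,0,0,0.2,1],
    [0,0,0,0,0,0.2,1],
    [0,0,0,0,0,0.1,1],
    [0,0,0,0,0,0.05,1],
    [0,0,0,0,0,0,1],
    [0,0,0,0,0,0,1],
    [0,0,0,0,0,0,1]
  ]
}}

```text
t: 4.42
position: [0.5494, -0.3836, 0.1065]
tool_rot: [0.078, 3.137, -0.004]
ft_force: [0.1, 0.3, -0.6]
gripper_width: 0.0852
grasp_force: 0.0
```

```bash
python3 - <<'E'
from h import *
s,w=wrist(); cv2.imwrite('pics/w3.png',w['pixels'])
print(s['t'],s['position'],R.from_rotvec(s['tool_rot']).as_matrix().round(4))
E
```

```text
4.4167 [ 0.54937579 -0.38356537  0.10646231] [[-0.9988  0.0497  0.0034]
 [ 0.0497  0.9988 -0.0026]
 [-0.0035 -0.0025 -1.    ]]
```

View pics/w3.png

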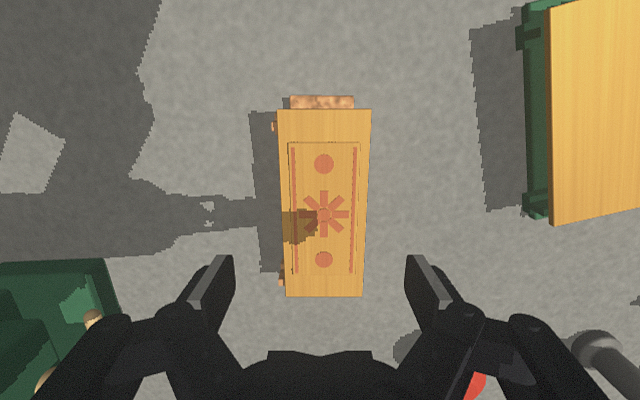

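The panel is centred between the open fingers: star at (324,213) and finger midline at about 319, so I need about +2.5 mm in tool y. I'll descend and grip now.

>>> {"name": "jog_arm", "arguments": {
  "deltas": [
    [0,0,0,-0.004,0.017,0.02,1],
    [0,0,0,0,0,0.1,1],
    [0,0,0,0,0,0.1,1],
    [0,0,0,0,0,0.1,1],
    [0,0,0,0,0,0.1,1],
    [0,0,0,0,0,0.08,1],
    [0,0,0,0,0,0.06,1],
    [0,0,0,0,0,0.043,1],
    [0,0,0,0,0,0,1],
    [0,0,0,0,0,0,1],
    [0,0,0,0,0,0,1]
  ]
}}

```text
t: 5.38
position: [0.5495, -0.3812, 0.0145]
tool_rot: [0.079, 3.139, -0.002]
ft_force: [0.4, 0.2, 0.4]
gripper_width: 0.0853
grasp_force: 0.0
```

>>> {"name": "jog_arm", "arguments": {
  "deltas": [
    [0,0,0,0,0,0,0.6],
    [0,0,0,0,0,0,0.5],
    [0,0,0,0,0,0,0.4],
    [0,0,0,0,0,0,0.3],
    [0,0,0,0,0,0,0.2],
    [0,0,0,0,0,0,0.2],
    [0,0,0,0,0,0,0.2],
    [0,0,0,0,0,0,0.2],
    [0,0,0,0,0,0,0.2],
    [0,0,0,0,0,0,0.2]
  ],
  "force": 40
}}

```text
t: 6.22
position: [0.5494, -0.381, 0.0147]
tool_rot: [0.079, 3.139, -0.002]
ft_force: [-0.4, 0.6, 6.1]
gripper_width: 0.0632
grasp_force: 45.3
```

>>> {"name": "jog_arm", "arguments": {
  "deltas": [
    [0,0,0,0,0,0,0.2],
    [0,0,0,0,0,-0.02,0.2],
    [0,0,0,0,0,-0.05,0.2],
    [0,0,0,0,0,-0.1,0.2],
    [0,0,0,0,0,-0.1,0.2],
    [0,0,0,0,0,-0.15,0.2],
    [0,0,0,0,0,-0.15,0.2],
    [0,0,0,0,0,-0.15,0.2],
    [0,0,0,0,0,-0.1,0.2],
    [0,0,0,0,0,-0.08,0.2],
    [0,0,0,0,0,-0.05,0.2],
    [0,0,0,0,0,0,0.2],
    [0,0,0,0,0,0,0.2],
    [0,0,0,0,0,0,0.2]
  ],
  "force": 60
}}

```text
t: 7.38
position: [0.5481, -0.3801, 0.1537]
tool_rot: [-0.079, -3.138, -0.004]
ft_force: [-0.2, -0.6, -5.0]
gripper_width: 0.0622
grasp_force: 66.7
```

```bash
python3 - <<'E'
from h import *
s,w=wrist(); import pickle; pickle.dump(w,open('w4.pkl','wb')); cv2.imwrite('pics/w4.png',w['pixels'])
print(s)
print(R.from_rotvec(s['tool_rot']).as_matrix().round(4))
E
```

```text
{'t': 7.3833, 'joint_pos': array([-6.91379470e-01,  3.74669434e-01,  1.17868633e+00,  7.45238917e-05,
        1.59185295e+00, -2.21168071e+00]), 'joint_vel': array([-0.00141173,  0.00457546,  0.00488393,  0.00239782, -0.00082815,
       -0.0023931 ]), 'effort': array([ 4.21992852e-03, -5.07389045e+01, -3.37383235e+01,  1.29298944e-03,
       -8.56969447e-03, -8.00064186e-05]), 'position': array([ 0.54810808, -0.38014311,  0.15368605]), 'tool_rot': array([-0.07923616, -3.13779334, -0.00359883]), 'ft_force': array([-0.23396589, -0.59758943, -5.02192457]), 'torque': array([-0.02252505,  0.05390117,  0.03250574]), 'grasp_force': 66.69634580612183, 'gripper_width': 0.062246733999864204}
[[-0.9987  0.0505 -0.0027]
 [ 0.0505  0.9987  0.0024]
 [ 0.0029  0.0022 -1.    ]]
```

View pics/w4.png

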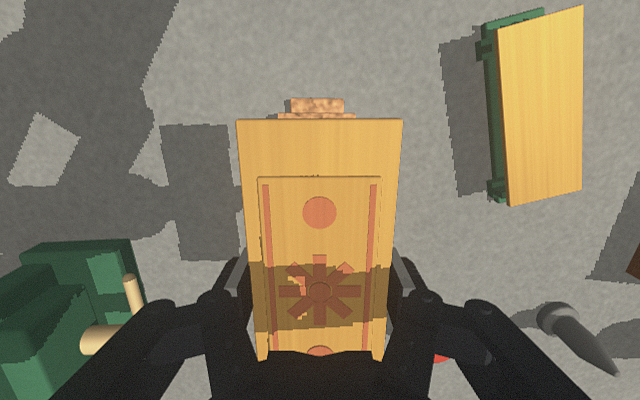

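The panel is held by its edges: near end corners at (238,119) and (402,118), field corners at (258,178) and (381,177), dot at (319,212), star at (319,291). I'll check the in-hand pose with PnP.

```bash
cat >> h.py <<'E'
def pnp(w,uv,obj):
    K=cam(w)[0]
    ok,r,t=cv2.solvePnP(np.array(obj,float)/1000,np.array(uv,float),K,None,flags=cv2.SOLVEPNP_SQPNP)
    ok,r,t=cv2.solvePnP(np.array(obj,float)/1000,np.array(uv,float),K,None,r,t,True)
    p,_=cv2.projectPoints(np.array(obj,float)/1000,r,t,K,None); print('res',(p[:,0]-uv).round(1).tolist())
    Rc=R.from_rotvec(w['orientation']).as_matrix()
    return Rc@R.from_rotvec(r[:,0]).as_matrix(), w['eye']+Rc@t[:,0]
E
python3 - <<'E'
from h import *
import pickle
w=pickle.load(open('w4.pkl','rb'))
M,p=pnp(w,[(237.5,119),(402.5,118),(258,177.5),(381,176.5),(319,212),(319,291)],[(-75,-32,6),(-75,32,6),(-53,-25,8),(-53,25,8),(-38,0,8),(0,0,8)])
print(M.round(3),p.round(4),R.from_matrix(M).as_euler('zyx',degrees=True).round(2))
# wide estimate of expected: level panel projection
E
```

```text
res [[-0.4, 0.9], [-0.1, 1.0], [-0.8, -1.5], [0.7, -0.0], [0.0, -0.4], [0.6, 0.1]]
[[ 0.998  0.042 -0.038]
 [-0.044  0.998 -0.05 ]
 [ 0.036  0.052  0.998]] [ 0.5483 -0.3802  0.1741] [-2.42 -2.2   2.88]
```

>>> {"name": "jog_arm", "arguments": {
  "deltas": [
    [0,0,0.0171,0,0,0,0.2],
    [0,0,0.0171,0,0,0,0.2],
    [0,0,0,0,0.05,0,0.2],
    [0,0,0,0,0.1,0,0.2],
    [0,0,0,0,0.15,0,0.2],
    [0,0,0,0.0167,0.2,0,0.2],
    [0,0,0,0.0167,0.2,0,0.2],
    [0,0,0,0.0167,0.2,0,0.2],
    [0,0,0,0.0167,0.2,0,0.2],
    [0,0,0,0.0167,0.2,0,0.2],
    [0,0,0,0.0167,0.2,0,0.2],
    [0,0,0,0.0167,0.2,0,0.2],
    [0,0,0,0.0167,0.2,0,0.2],
    [0,0,0,0.0167,0.2,0,0.2],
    [0,0,0,0.0167,0.2,0,0.2],
    [0,0,0,0.0167,0.2,0,0.2],
    [0,0,0,0.0167,0.2,0,0.2],
    [0,0,0,0,0.15,0,0.2],
    [0,0,0,0,0.08,0,0.2],
    [0,0,0,0,0.046,0,0.2]
  ]
}}

```text
t: 9.1
position: [0.5887, 0.0675, 0.1556]
tool_rot: [-0.242, -3.132, -0.001]
ft_force: [-0.3, 0.5, -4.7]
gripper_width: 0.0622
grasp_force: 66.7
```

>>> {"name": "jog_arm", "arguments": {
  "deltas": [
    [0,0,0,0,0,0,0.2],
    [0,0,0,0,0,0,0.2],
    [0,0,0,0,0,0,0.2],
    [0,0,0,0,0,0,0.2]
  ]
}}

```text
t: 9.43
position: [0.5893, 0.0635, 0.1558]
tool_rot: [-0.251, -3.131, 0.001]
ft_force: [0.5, 0.3, -3.6]
gripper_width: 0.0629
grasp_force: 66.7
```

```bash
python3 - <<'E'
from h import *
s,w=wrist(); import pickle; pickle.dump(w,open('w5.pkl','wb')); cv2.imwrite('pics/w5.png',w['pixels'])
print(s['t'],s['position'],s['gripper_width'],s['grasp_force'],s['ft_force'])
M=R.from_rotvec(s['tool_rot']).as_matrix(); print(M.round(4))
# command estimate: to target
d=np.array([.5887,.0655,0.1537])-s['position']; print('tool d units',(M.T@d/.15).round(4),'yaw y',np.degrees(np.arctan2(M[1,1],M[0,1])))
E
```

```text
9.4333 [0.58929096 0.06347396 0.15580974] 0.0629252691284346 66.72353267669678 [ 0.49993768  0.34770029 -3.6222543 ]
[[-9.873e-01  1.590e-01 -2.000e-04]
 [ 1.590e-01  9.873e-01 -4.000e-04]
 [ 1.000e-04 -4.000e-04 -1.000e+00]]
tool d units [0.006  0.0127 0.0141] yaw y 80.84878339384377
```

View pics/w5.png

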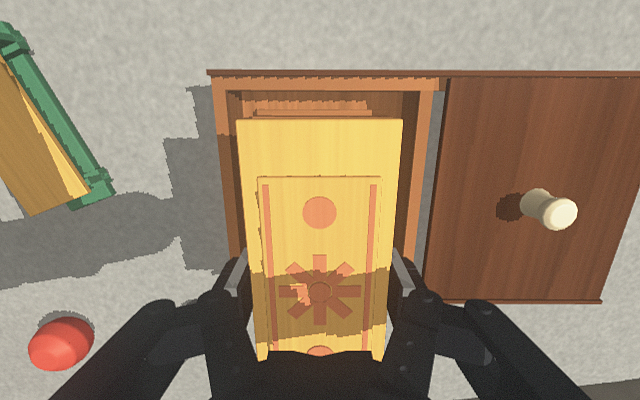

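```bash
python3 - <<'E'
from h import *
import pickle
w=pickle.load(open('w5.pkl','rb')); g=cv2.cvtColor(w['pixels'],cv2.COLOR_BGR2GRAY).astype(int)
for r in (100,110,200): print(r,'L',g[r,205:250].tolist(),'R',g[r,395:450].tolist())
for c in (250,330,390): print(c,g[62:100,c].tolist())
E
```

```text
100 L [124, 128, 126, 127, 127, 122, 123, 116, 136, 142, 141, 140, 140, 140, 140, 142, 139, 137, 140, 144, 143, 101, 92, 95, 103, 104, 103, 103, 104, 104, 99, 101, 105, 103, 89, 88, 91, 128, 141, 132, 94, 97, 96, 94, 96] R [102, 95, 97, 94, 94, 100, 93, 91, 70, 67, 70, 75, 73, 75, 68, 74, 77, 69, 68, 73, 74, 71, 63, 71, 101, 149, 144, 142, 140, 142, 144, 140, 143, 142, 143, 145, 145, 128, 111, 117, 115, 118, 119, 120, 115, 117, 119, 117, 119, 59, 49, 49, 57, 90, 106]
110 L [124, 125, 123, 123, 124, 120, 122, 116, 124, 136, 140, 144, 138, 143, 138, 139, 141, 141, 141, 143, 143, 139, 96, 94, 90, 104, 103, 102, 101, 101, 101, 103, 107, 107, 103, 103, 98, 114, 159, 156, 151, 151, 149, 152, 145] R [102, 93, 92, 94, 93, 96, 95, 71, 74, 72, 75, 78, 76, 74, 73, 71, 71, 73, 71, 69, 70, 68, 70, 108, 150, 146, 139, 145, 144, 145, 142, 147, 145, 144, 147, 146, 122, 115, 117, 116, 114, 117, 113, 110, 114, 114, 119, 108, 48, 50, 50, 71, 97, 102, 102]
200 L [119, 121, 121, 122, 122, 120, 113, 117, 117, 117, 120, 121, 119, 119, 116, 119, 119, 121, 120, 95, 93, 97, 101, 98, 98, 101, 99, 99, 102, 98, 
[... 169 characters left out ...]
145, 146, 149, 135, 117, 118, 120, 120, 123, 115, 111, 122, 118, 123, 55, 51, 55, 71, 104, 106, 99, 98, 102, 97, 96, 92, 87, 92, 88, 91, 88, 92, 88]
250 [184, 187, 185, 183, 183, 186, 195, 153, 81, 92, 96, 99, 90, 74, 121, 144, 143, 145, 145, 143, 140, 145, 144, 144, 142, 144, 147, 124, 90, 83, 92, 97, 95, 98, 95, 96, 95, 93]
330 [186, 185, 191, 189, 190, 189, 193, 157, 100, 93, 94, 97, 97, 72, 122, 155, 149, 149, 150, 149, 147, 149, 148, 150, 151, 153, 151, 157, 119, 81, 101, 98, 98, 100, 103, 103, 98, 97]
390 [179, 186, 187, 188, 188, 184, 187, 166, 113, 91, 101, 103, 95, 83, 86, 101, 137, 162, 156, 154, 153, 152, 158, 149, 152, 155, 153, 162, 123, 81, 97, 104, 100, 102, 101, 101, 99, 100]
```

```bash
python3 - <<'E'
from h import *
import pickle
w=pickle.load(open('w5.pkl','rb'))
a=np.radians(-9.05); X=np.array([np.cos(a),np.sin(a)]);Y=np.array([-np.sin(a),np.cos(a)]); C=np.array([.5887,.0655])
f=lambda uv:[((p[:2]-C)@X*1e3,(p[:2]-C)@Y*1e3) for p in ray(w,uv,.056)]
print('L out -85/in -75',np.round(f([(212.7,100),(225.7,100),(226.4,110),(235.5,200)]),1).tolist())
print('R in 75/out 85',np.round(f([(419.2,100),(432,100),(418,110),(408.6,200),(420.3,200)]),1).tolist())
print('X in -88, out -98',np.round(f([(250,89.2),(330,90),(390,90),(250,76)]),1).tolist())
M,p=pnp(w,[(237.2,119),(402.5,119),(258,177.5),(381,177),(319.5,212),(319.5,291)],[(-75,-32,6),(-75,32,6),(-53,-25,8),(-53,25,8),(-38,0,8),(0,0,8)])
print(p.round(4),((p[:2]-C)@X*1e3).round(1),((p[:2]-C)@Y*1e3).round(1),R.from_matrix(M).as_euler('zyx',degrees=True).round(2))
E
```

```text
L out -85/in -75 [[-80.2, -84.9], [-80.1, -74.8], [-72.7, -75.0], [1.8, -74.8]]
R in 75/out 85 [[-79.8, 74.9], [-79.8, 84.8], [-72.4, 74.7], [2.1, 74.4], [2.1, 84.4]]
X in -88, out -98 [[-88.0, -55.4], [-87.3, 5.8], [-87.2, 51.8], [-97.3, -54.7]]
res [[-0.2, 0.8], [-0.1, 0.8], [-0.6, -1.0], [0.9, -0.4], [0.1, -0.2], [0.1, -0.0]]
[0.5896 0.0629 0.1759] 1.3 -2.4 [-9.16 -1.97 -0.17]
```

>>> {"name": "jog_arm", "arguments": {
  "deltas": [
    [0,0,0,0.006,0.0153,0,0.2],
    [0,0,0,0,0,0.06,0.2],
    [0,0,0,0,0,0.1,0.2],
    [0,0,0,0,0,0.12,0.2],
    [0,0,0,0,0,0.12,0.2],
    [0,0,0,0,0,0.12,0.2],
    [0,0,0,0,0,0.1,0.2],
    [0,0,0,0,0,0.1,0.2],
    [0,0,0,0,0,0.06,0.2],
    [0,0,0,0,0,0.04,0.2],
    [0,0,0,0,0,0.03,0.2],
    [0,0,0,0,0,0.03,0.2],
    [0,0,0,0,0,0,0.2],
    [0,0,0,0,0,0,0.2],
    [0,0,0,0,0,0,0.2],
    [0,0,0,0,0,0,0.2]
  ]
}}

```text
t: 10.82
position: [0.5895, 0.0673, 0.0248]
tool_rot: [0.248, 3.13, 0.0]
ft_force: [-0.3, -0.8, -4.1]
gripper_width: 0.0623
grasp_force: 66.7
```

```bash
python3 - <<'E'
from h import *
s,w=wrist(); import pickle; pickle.dump(w,open('w6.pkl','wb')); cv2.imwrite('pics/w6.png',w['pixels'])
C=np.array([.5887,.0655]);a=np.radians(-9.05); X=np.array([np.cos(a),np.sin(a)]);Y=np.array([-np.sin(a),np.cos(a)])
d=s['position'][:2]-C
print(s['t'],s['position'],d@X,d@Y,s['gripper_width'],s['ft_force'],R.from_rotvec(s['tool_rot']).as_matrix().round(4))
E
```

```text
10.8167 [0.58946606 0.06729951 0.02482805] 0.0004734692214482789 0.0018976095274256762 0.062303152982478946 [-0.25318452 -0.75068428 -4.05973009] [[-9.876e-01  1.573e-01  1.800e-03]
 [ 1.573e-01  9.876e-01  1.000e-04]
 [-1.800e-03  4.000e-04 -1.000e+00]]
```

>>> {"name": "jog_arm", "arguments": {
  "deltas": [
    [0,0,0,0,0,0.012,0.2],
    [0,0,0,0,0,0.012,0.2],
    [0,0,0,0,0,0,0.2]
  ]
}}

```text
t: 11.12
position: [0.5885, 0.0672, 0.0198]
tool_rot: [-0.248, -3.131, 0.0]
ft_force: [0.3, -0.0, -4.5]
gripper_width: 0.0626
grasp_force: 66.7
```

>>> {"name": "jog_arm", "arguments": {
  "deltas": [
    [0,0,0,0,0,0,0.2]
  ]
}}

```text
t: 11.2
position: [0.5886, 0.0673, 0.02]
tool_rot: [-0.248, -3.131, 0.0]
ft_force: [-0.7, 0.2, -4.8]
gripper_width: 0.0624
grasp_force: 66.7
```

>>> {"name": "jog_arm", "arguments": {
  "deltas": [
    [0,0,0,0,0,0,0.2]
  ]
}}

```text
t: 11.28
position: [0.5888, 0.0673, 0.0202]
tool_rot: [-0.248, -3.132, -0.0]
ft_force: [1.1, 0.1, -4.1]
gripper_width: 0.0623
grasp_force: 66.7
```

>>> {"name": "jog_arm", "arguments": {
  "deltas": [
    [0,0,0,0,0,0,0.2]
  ]
}}

```text
t: 11.37
position: [0.5888, 0.0673, 0.0203]
tool_rot: [0.248, 3.132, 0.0]
ft_force: [-0.3, -0.4, -4.8]
gripper_width: 0.0624
grasp_force: 66.7
```

>>> {"name": "jog_arm", "arguments": {
  "deltas": [
    [0,0,0,0,-0.009,0.006,0.2],
    [0,0,0,0,0,0.006,0.2],
    [0,0,0,0,0,0.006,0.2],
    [0,0,0,0,0,0,0.2],
    [0,0,0,0,0,0,0.2]
  ]
}}

```text
t: 11.78
position: [0.5885, 0.0659, 0.0174]
tool_rot: [-0.248, -3.132, -0.0]
ft_force: [-0.4, 0.9, -4.7]
gripper_width: 0.0624
grasp_force: 66.7
```

>>> {"name": "jog_arm", "arguments": {
  "deltas": [
    [0,0,0,0,0,0.006,0.2],
    [0,0,0,0,0,0,0.2],
    [0,0,0,0,0,0,0.2]
  ]
}}

```text
t: 12.03
position: [0.5886, 0.0659, 0.0166]
tool_rot: [-0.248, -3.132, -0.0]
ft_force: [0.2, 0.0, -4.7]
gripper_width: 0.0624
grasp_force: 66.7
```

>>> {"name": "jog_arm", "arguments": {
  "deltas": [
    [0,0,0,0,0,0.006,0.2],
    [0,0,0,0,0,0,0.2],
    [0,0,0,0,0,0,0.2]
  ]
}}

```text
t: 12.28
position: [0.5886, 0.0659, 0.0157]
tool_rot: [-0.248, -3.132, -0.0]
ft_force: [0.1, -0.3, -4.4]
gripper_width: 0.0628
grasp_force: 66.7
```

>>> {"name": "jog_arm", "arguments": {
  "deltas": [
    [0,0,0,0,0,0.004,0.2],
    [0,0,0,0,0,0,0.2],
    [0,0,0,0,0,0,0.2]
  ]
}}

```text
t: 12.53
position: [0.5886, 0.0659, 0.0151]
tool_rot: [-0.248, -3.132, -0.0]
ft_force: [-0.6, -0.3, -3.4]
gripper_width: 0.0622
grasp_force: 66.7
```

```bash
python3 - <<'E'
from h import *
s,w=wrist(); import pickle; pickle.dump(w,open('w7.pkl','wb')); cv2.imwrite('pics/w7.png',w['pixels'])
print(s['t'],s['position'],s['torque'],s['ft_force'])
E
```

```text
12.5333 [0.5885872  0.06594724 0.01513666] [-0.02055067  0.0345236  -0.00024728] [-0.60778218 -0.28578655 -3.40255326]
```

Contact is just starting, so I'll continue in half-millimetre steps.

>>> {"name": "jog_arm", "arguments": {
  "deltas": [
    [0,0,0,0,0,0.004,0.2],
    [0,0,0,0,0,0,0.2],
    [0,0,0,0,0,0,0.2]
  ]
}}

```text
t: 12.83
position: [0.5887, 0.066, 0.015]
tool_rot: [0.248, 3.131, 0.0]
ft_force: [-0.7, -0.0, -1.8]
gripper_width: 0.0626
grasp_force: 66.9
```

>>> {"name": "jog_arm", "arguments": {
  "deltas": [
    [0,0,0,0,0,0.004,0.2],
    [0,0,0,0,0,0,0.2],
    [0,0,0,0,0,0,0.2]
  ]
}}

```text
t: 13.08
position: [0.5888, 0.0659, 0.0149]
tool_rot: [0.248, 3.131, 0.0]
ft_force: [-3.7, -0.4, 4.0]
gripper_width: 0.0622
grasp_force: 67.4
```

>>> {"name": "jog_arm", "arguments": {
  "deltas": [
    [0,0,0,0,0,0,0.45],
    [0,0,0,0,0,0,0.45],
    [0,0,0,0,0,0,0.45]
  ],
  "force": 20
}}

```text
t: 13.33
position: [0.5887, 0.066, 0.0149]
tool_rot: [0.248, 3.131, 0.0]
ft_force: [-4.3, 0.1, 5.1]
gripper_width: 0.0623
grasp_force: 67.5
```

>>> {"name": "jog_arm", "arguments": {
  "deltas": [
    [0,0,0,0,0,0,0.52],
    [0,0,0,0,0,0,0.55],
    [0,0,0,0,0,0,0.6],
    [0,0,0,0,0,0,0.7],
    [0,0,0,0,0,0,0.8],
    [0,0,0,0,0,0,0.8],
    [0,0,0,0,0,0,0.8],
    [0,0,0,0,0,0,0.8]
  ]
}}

```text
t: 14.0
position: [0.5886, 0.0659, 0.0139]
tool_rot: [0.248, 3.132, 0.0]
ft_force: [1.2, 0.1, 0.1]
gripper_width: 0.0767
grasp_force: 0.0
```

```bash
python3 - <<'E'
from h import *
s,w=wrist(); import pickle; pickle.dump(w,open('w8.pkl','wb')); cv2.imwrite('pics/w8.png',w['pixels'])
print(s['t'],s['position'],s['gripper_width'],s['ft_force'],R.from_rotvec(s['tool_rot']).as_matrix().round(4))
E
```

```text
14.0 [0.58863352 0.06590008 0.01389385] 0.07665332039954721 [1.1997999  0.09129297 0.10943478] [[-9.875e-01  1.573e-01  0.000e+00]
 [ 1.573e-01  9.875e-01  1.000e-04]
 [-0.000e+00  1.000e-04 -1.000e+00]]
```

>>> {"name": "jog_arm", "arguments": {
  "deltas": [
    [0,0,0,0,0,-0.05,0.8],
    [0,0,0,0,0,-0.08,0.8],
    [0,0,0,0,0,-0.1,0.8],
    [0,0,0,0,0,-0.15,0.8],
    [0,0,0,0,0,-0.2,0.8],
    [0,0,0,0,0,-0.2,0.8],
    [0,0,0,0,0,-0.2,0.8],
    [0,0,0,0,0,-0.2,0.8],
    [0,0,0,0,0,-0.1,0.8],
    [0,0,0,0,0,-0.05,0.8],
    [0,0,0,0,0,0,0.8],
    [0,0,0,0,0,0,0.8],
    [0,0,0,0,0,0,0.8],
    [0,0,0,0,0,0,0.8]
  ]
}}

```text
t: 15.22
position: [0.5876, 0.0659, 0.2112]
tool_rot: [-0.247, -3.128, 0.001]
ft_force: [-0.1, -0.7, -0.4]
gripper_width: 0.0769
grasp_force: 0.0
```

```bash
python3 - <<'E'
from h import *
s,w=wrist(); import pickle; pickle.dump(w,open('w9.pkl','wb'))
print(s['t'],s['position'])
x0,y0,k=195,50,2.5
a=cv2.resize(w['pixels'][y0:y0+235,x0:x0+320],None,fx=k,fy=k,interpolation=cv2.INTER_CUBIC)
cv2.imwrite('pics/c9.png',a)
E
```

```text
15.2167 [0.58764142 0.06590131 0.21117609]
```

View pics/c9.png

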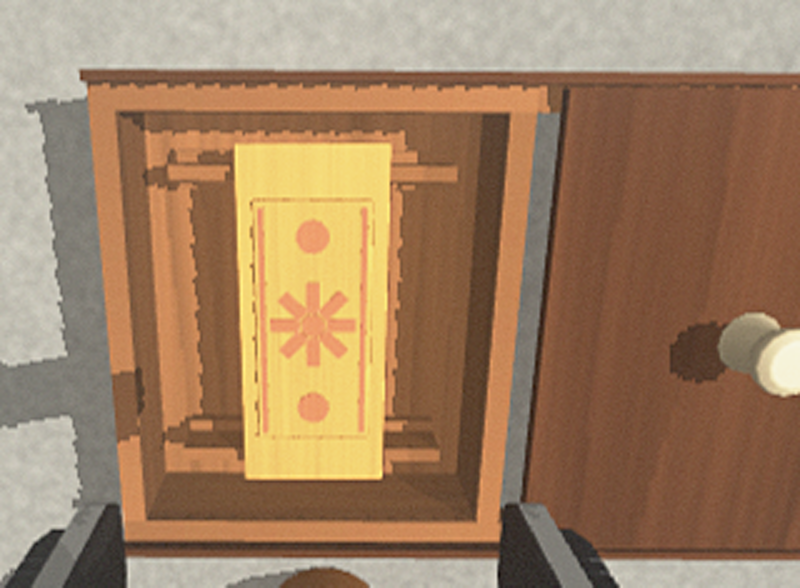

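The panel lies square on both ledges with the field clear. Crop positions: panel corners (235,143), (390,143), (384,480) and (246,480), star (314,324), case inner corners (117,111) to (476,521), knob top about (785,365).

```bash
python3 - <<'E'
from h import *
import pickle
w=pickle.load(open('w9.pkl','rb')); g=lambda p:np.array(p)/2.5+[195,50]-.3
c=ray(w,g([(117,111),(508,112),(476,521),(147,521)]),.056)[:,:2]
p=ray(w,g([(235,143),(390,143),(384,480),(246,480)]),.042)[:,:2]
s=ray(w,g([(314,324),(313,237),(314,407)]),.044)[:,:2]
ang=lambda d:np.degrees(np.arctan2(d[1],d[0]))
C=c.mean(0);a=np.radians(-9.05);X=np.array([np.cos(a),np.sin(a)]);Y=np.array([-X[1],X[0]])
print('C',C,'yaw',ang(c[3]-c[0]),ang(c[2]-c[1]),ang(c[1]-c[0])-90,ang(c[2]-c[3])-90)
P=p.mean(0);print('P',P,'off',(P-C)@X,(P-C)@Y,'yaw',ang(p[3]-p[0]),ang(p[2]-p[1]),ang(p[1]-p[0])-90,ang(p[2]-p[3])-90, np.linalg.norm(p[0]-p[3]),np.linalg.norm(p[0]-p[1]))
print('star off',(s-C)@X,(s-C)@Y)
k=ray(w,g((785,365)),.095)[0,:2]; print('knob',k,(k-C)@X,(k-C)@Y)
r=C+.21*Y; print('behind',r)
E
```

```text
C [0.58911804 0.06514096] yaw -9.36734494027756 -9.029956596327866 -9.20695688694397 -9.057612001933748
P [0.58841129 0.06608099] off -0.0008458128806891251 0.00081715923648178 yaw -8.978406250966044 -8.225628757264724 -9.067735445921628 -9.05888440295547 0.15006285251414317 0.06221180294748032
star off [-0.00133399 -0.0386138   0.03698578] [0.00088079 0.00043976 0.00090792]
knob [0.61690133 0.23605138] 0.0005538515600636076 0.1731530439326665
behind [0.62215027 0.27252676]
```

Placement is within about 1 mm and square. Now the lid: straddle the knob and slide.

>>> {"name": "jog_arm", "arguments": {
  "deltas": [
    [0,0,0,-0.014,0.051,0,-0.06],
    [0,0,0,0,0.15,0,-0.06],
    [0,0,0,0,0.2,0,-0.06],
    [0,0,0,0,0.2,0,-0.06],
    [0,0,0,0,0.2,0,-0.06],
    [0,0,0,0,0.2,0,-0.06],
    [0,0,0,0,0.15,0,-0.06],
    [0,0,0,0,0,0.1,-0.06],
    [0,0,0,0,0,0.1,-0.06],
    [0,0,0,0,0,0.1,-0.06],
    [0,0,0,0,0,0.1,-0.06],
    [0,0,0,0,0,0.1,-0.06],
    [0,0,0,0,0,0,-0.06],
    [0,0,0,0,0,0,-0.06],
    [0,0,0,0,0,0,-0.06]
  ]
}}

```text
t: 16.52
position: [0.6182, 0.2365, 0.1391]
tool_rot: [0.247, 3.131, 0.001]
ft_force: [-0.1, 0.1, 0.1]
gripper_width: 0.0401
grasp_force: 0.0
```

```bash
python3 - <<'E'
from h import *
s,w=wrist(); cv2.imwrite('pics/w10.png',w['pixels'])
M=R.from_rotvec(s['tool_rot']).as_matrix(); d=np.array([.6168,.2358,.070])-s['position']
print(s['t'],s['position'],s['gripper_width'],(M.T@d/.15).round(4),M[:,2])
E
```

```text
16.5167 [0.61817614 0.23650095 0.13907434] 0.04007252343798125 [ 0.0086 -0.0063  0.4605] [ 7.41161806e-04  3.74394224e-04 -9.99999655e-01]
```

>>> {"name": "jog_arm", "arguments": {
  "deltas": [
    [0,0,0,0.008,-0.006,0.05,-0.06],
    [0,0,0,0,0,0.1,-0.06],
    [0,0,0,0,0,0.1,-0.06],
    [0,0,0,0,0,0.1,-0.06],
    [0,0,0,0,0,0.05,-0.06],
    [0,0,0,0,0,0.04,-0.06],
    [0,0,0,0,0,0,-0.06],
    [0,0,0,0,0,0,-0.06]
  ]
}}

```text
t: 17.23
position: [0.6168, 0.2355, 0.073]
tool_rot: [0.248, 3.131, 0.0]
ft_force: [-0.9, -0.3, 0.4]
gripper_width: 0.0401
grasp_force: 0.0
```

>>> {"name": "jog_arm", "arguments": {
  "deltas": [
    [0,0,0,0,-0.03,0,-0.06],
    [0,0,0,0,-0.03,0,-0.06],
    [0,0,0,0,-0.05,0,-0.06],
    [0,0,0,0,-0.08,0,-0.06],
    [0,0,0,0,-0.1,0,-0.06],
    [0,0,0,0,-0.1,0,-0.06],
    [0,0,0,0,-0.1,0,-0.06],
    [0,0,0,0,-0.1,0,-0.06],
    [0,0,0,0,-0.1,0,-0.06],
    [0,0,0,0,-0.1,0,-0.06],
    [0,0,0,0,-0.1,0,-0.06],
    [0,0,0,0,-0.08,0,-0.06],
    [0,0,0,0,-0.06,0,-0.06],
    [0,0,0,0,-0.04,0,-0.06],
    [0,0,0,0,-0.03,0,-0.06],
    [0,0,0,0,0,0,-0.06],
    [0,0,0,0,0,0,-0.06]
  ]
}}

```text
t: 18.65
position: [0.5904, 0.0722, 0.0721]
tool_rot: [-0.248, -3.131, 0.001]
ft_force: [0.6, -0.4, -0.1]
gripper_width: 0.0406
grasp_force: 0.0
```

>>> {"name": "jog_arm", "arguments": {
  "deltas": [
    [0,0,0,0,-0.02,0,-0.06],
    [0,0,0,0,-0.02,0,-0.06],
    [0,0,0,0,0,0,-0.06],
    [0,0,0,0,0,0,-0.06]
  ]
}}

```text
t: 18.98
position: [0.5895, 0.0665, 0.0723]
tool_rot: [-0.247, -3.131, 0.0]
ft_force: [0.4, -0.2, -0.6]
gripper_width: 0.0401
grasp_force: 0.2
```

>>> {"name": "jog_arm", "arguments": {
  "deltas": [
    [0,0,0,0,-0.015,0,-0.06],
    [0,0,0,0,-0.015,0,-0.06],
    [0,0,0,0,0,0,-0.06],
    [0,0,0,0,0,0,-0.06]
  ]
}}

```text
t: 19.32
position: [0.5888, 0.0619, 0.0724]
tool_rot: [-0.248, -3.132, 0.0]
ft_force: [-0.5, 0.6, -0.3]
gripper_width: 0.0404
grasp_force: 0.3
```

>>> {"name": "jog_arm", "arguments": {
  "deltas": [
    [0,0,0,0,-0.012,0,-0.06],
    [0,0,0,0,0,0,-0.06],
    [0,0,0,0,0,0,-0.06]
  ]
}}

```text
t: 19.57
position: [0.5886, 0.0602, 0.0725]
tool_rot: [-0.248, -3.132, 0.0]
ft_force: [-0.4, 1.5, -0.7]
gripper_width: 0.0405
grasp_force: 0.4
```

>>> {"name": "jog_arm", "arguments": {
  "deltas": [
    [0,0,0,0,-0.012,0,-0.06],
    [0,0,0,0,0,0,-0.06],
    [0,0,0,0,0,0,-0.06]
  ]
}}

```text
t: 19.82
position: [0.5883, 0.0584, 0.0725]
tool_rot: [-0.248, -3.132, 0.0]
ft_force: [-0.9, 1.5, -0.3]
gripper_width: 0.0401
grasp_force: 0.4
```

>>> {"name": "jog_arm", "arguments": {
  "deltas": [
    [0,0,0,0,-0.01,0,-0.06],
    [0,0,0,0,0,0,-0.06],
    [0,0,0,0,0,0,-0.06]
  ]
}}

```text
t: 20.07
position: [0.5882, 0.058, 0.0724]
tool_rot: [0.247, 3.132, 0.003]
ft_force: [-0.2, 5.3, -0.7]
gripper_width: 0.0403
grasp_force: 2.6
```

>>> {"name": "jog_arm", "arguments": {
  "deltas": [
    [0,0,0,0,-0.01,0,-0.06],
    [0,0,0,0,0,0,-0.06],
    [0,0,0,0,0,0,-0.06]
  ]
}}

```text
t: 20.32
position: [0.5882, 0.0579, 0.0724]
tool_rot: [0.246, 3.131, 0.007]
ft_force: [1.2, 8.4, -2.0]
gripper_width: 0.0403
grasp_force: 4.2
```

>>> {"name": "jog_arm", "arguments": {
  "deltas": [
    [0,0,0,0,-0.01,0,-0.06],
    [0,0,0,0,0,0,-0.06],
    [0,0,0,0,0,0,-0.06]
  ]
}}

```text
t: 20.57
position: [0.5881, 0.0578, 0.0723]
tool_rot: [0.246, 3.131, 0.011]
ft_force: [2.4, 11.6, -3.2]
gripper_width: 0.0401
grasp_force: 5.9
```

The lid is against its stop: force is rising with no further motion, and TCP minus knob radius puts the knob at the case centre. Backing off and rising.

>>> {"name": "jog_arm", "arguments": {
  "deltas": [
    [0,0,0,0,0.025,0,-0.06],
    [0,0,0,0,0.025,0,-0.06],
    [0,0,0,0,0.02,0,-0.06],
    [0,0,0,0,0,0,-0.06],
    [0,0,0,0,0,0,-0.06],
    [0,0,0,0,0,-0.05,-0.06],
    [0,0,0,0,0,-0.1,-0.06],
    [0,0,0,0,0,-0.15,-0.06],
    [0,0,0,0,0,-0.2,-0.06],
    [0,0,0,0,0,-0.2,-0.06],
    [0,0,0,0,0,-0.2,-0.06],
    [0,0,0,0,0,-0.1,-0.06],
    [0,0,0,0,0,0,-0.06],
    [0,0,0,0,0,0,-0.06],
    [0,0,0,0,0,0,-0.06],
    [0,0,0,0,0,0,-0.06],
    [0,0,0,0,0,0,-0.06]
  ]
}}

```text
t: 21.98
position: [0.5883, 0.0644, 0.2201]
tool_rot: [-0.248, -3.128, 0.001]
ft_force: [0.2, 0.3, -0.1]
gripper_width: 0.0399
grasp_force: 0.0
```

```bash
python3 - <<'E'
from h import *
import pickle
s,w=wrist(); cv2.imwrite('pics/w11.png',w['pixels']); f=manip.grab_frame('top')
print(s['t'],s['position'],s['ft_force'])
# expected knob top pixel if shut vs bright bone blob
K=cam(w)[0]; Rm=R.from_rotvec(w['orientation']).as_matrix(); p=Rm.T@(np.array([.589,.0652,.095])-w['eye']); print('expected',(K@p/p[2])[:2])
h=cv2.cvtColor(w['pixels'],cv2.COLOR_BGR2HSV); m=((h[...,2]>185)&(h[...,1]>20)&(h[...,1]<90)).astype(np.uint8)
n,l,st,c=cv2.connectedComponentsWithStats(m)
for i in range(1,n):
    if st[i,4]>60: print(st[i],c[i].round(1))
d=cv2.absdiff(f['pixels'],pickle.load(open('top0.pkl','rb'))['pixels']).max(2)
for n_,(u,v) in dict(blank=(357,222),jar=(279,129),spindle=(328,145),bead=(379,145),ring=(371,272),knob=(408,276),brush=(219,280)).items(): print(n_,d[v-14:v+15,u-14:u+15].mean().round(1))
E
```

```text
21.9833 [0.588342   0.06435625 0.22006659] [ 0.24069164  0.33510806 -0.12062953]
expected [321.04104804 191.1842193 ]
[ 0  0 14 10 62] [5.4 4. ]
[   0    0  181  192 5507] [104.9  82.6]
[99 18 15 15 69] [106.7  26.2]
[192  20  15  17  69] [199.2  27.7]
[253  25  30  16  95] [269.   30.7]
[559  32  13  20  72] [565.3  41. ]
[320  44  16  19  61] [325.8  52. ]
[286  47  39  29 238] [304.6  65.8]
[328  48  51  28 281] [350.1  62.5]
[529  51  15  19  67] [536.   59.4]
[544  53  31  24 156] [557.1  66.9]
[251  61  21  11  64] [259.5  66.3]
[447  60  21  14  93] [458.   66.1]
[511  62  18  15  66] [518.1  70. ]
[556  99  29  52 350] [570.5 121.9]
[421 104  20  24 115] [428.6 116.1]
[432 104  14  18  90] [439.  112.9]
[498 105  16  20  84] [504.8 114.4]
[512 112  15  13  69] [518.5 117.2]
[442 115  18  36 105] [449. 131.]
[  0 124  25  50 258] [ 10.1 146.5]
[471 131  18  31  99] [480.2 145. ]
[  0 149  17  25  84] [  6.5 159.4]
[198 152  14  19  74] [204.  161.3]
[505 153  11  28  62] [510. 166.]
[556 159  19  13  72] [564.8 165.1]
[483 162  20  16  86] [494.1 170.5]
[ 17 169  15  15  86] [ 23.4 177.4]
[308 171  27  33 577] [321.5 188.2]
[429 181  17  17  65] [437.8 188.4]
[399 205  29  27 189] [414.3 217.7]
[  39  247  117  111 2313] [102.7 295. ]
[ 69 329  33  29 243] [ 86.7 343.7]
[ 52 353  44  35 222] [ 73.3 368.4]
[558 370  76  17 629] [597.9 378.3]
[426 391  32   9 190] [442.4 395.8]
blank 21.8
jar 19.7
spindle 7.7
bead 8.4
ring 15.0
knob 32.4
brush 41.4
```

```bash
python3 -c "
from station import manip
print(manip.job_done())"
```

```text
the job is handed in; nothing more can be done
None
```

The lotus panel lies field up on the case's two ledges, within about 1 mm of centre and square. The lid is pushed to its stop and the arm has backed clear; the job was handed in at about 22 s of the 54 s. The bystanders have no clean after-picture, because shadows blurred the before-and-after comparison, but the arm felt no contact with any of them.

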